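# Free the seized gluing jig and clamp a row of boxes

## Robot

A 6-joint arm with a two-finger parallel gripper is mounted at the origin on the work surface. World frame = base frame: x ahead of the robot, y to its left, z up, the work surface at z = 0. Lengths are in m, angles in rad, forces in N, time in s.
With the tool pointing down it reaches from about 0.35 to 0.775 m from the base axis. Payload 7.3 kg.
Tool frame: the origin (TCP) lies at the very end of the fingers, on their centre line; the grasp point (between the pads) lies 19 mm behind it; z points along the fingers, y is the line along which they close (so a half turn about z gives the same grasp; the last joint's range is limited). The gripper opens to 92 mm and grips with 3 to 60 N. Pads are 19 mm wide; open, the fingers measure 130 mm over their backs; the gripper's body (75 mm by 190 mm) begins 47 mm behind the grasp point.
Start: joints at [1.194, 0.342, 1.524, -0, 1.275, -0.146], TCP at [0.12, 0.511, 0.227] pointing down, gripper open.
Joint ranges: [-2.53, 2.53], [-0.77, 2.02], [0.04, 2.7], [-1, 4.14], [0.28, 2.66], [-3.11, 3.11]. Speed limits (rad/s): [2.57, 2.57, 3.14, 3.14, 3.14, 3.14].

## Interface

Orientations are given as [roll, pitch, yaw] about the fixed x, y, z axes, in that order (R = Rz(yaw) Ry(pitch) Rx(roll)).
In Python, from cell import robot, read_camera, get_calibration gives the robot as it stands. The module is installed in compiled form; this text tells all that it offers.
- The arm moves only by the tool send_rows, never from a script. Its argument "plan" is a list of rows, each a list of 2 entries, a list of its own where there are three numbers: the shift along the tool's x, y, z as a fraction of full scale, then the turn, a rotation vector about the tool's x, y, z as a fraction of full scale. A call has exactly 10 rows; each row shifts and turns the commanded pose from where the row before left it, along the tool's axes as they then stand; what a row does not reach is not made up. Full scale, the value 1, is 0.025 m for a shift and 90 degrees for a turn. A row lasts 1/8 s, in which the tool goes at most 62.5 mm and 10.7 degrees, less where a joint would pass 70% of its speed; a pose out of reach is approached as far as the arm can. A call with a number of a shift or a turn outside -1 to 1 is refused whole. A call with a gripper value outside its range is refused whole. "gripper" is the opening, from -1 (shut) to 1 (fully open), so that 0 is half open, set as the call begins (left out, the last holds). The fingers move at their own pace and stop on an object; "force" is the grip in N (left out, the last holds). Time passes only in rows, so rows that do not move let the fingers close, or fill a call up. It gives the time, the measured TCP pose, the force, the opening and the grip force at its end, in the units of the state.
- robot.observe(): the state, without advancing time (a new reading comes with each control period).
- read_camera(name): name is "side" or "top" or "wrist"; returns (picture, depth): 384x512x3 uint8, blue, green, red; 384x512 float32, m along the optical axis (not along the pixel's ray), 0 where there is no reading.
- get_calibration(name): a dict with "intrinsics" (3x3 intrinsics, pixels), "rvec" (rotation vector, rad) and "tvec" (3), from world to camera coordinates, as OpenCV has them. Camera axes: x right, y down, z forward; pixel columns grow to the right and rows downward; lengths in m; the calibration is good to about 2 mm. A picture is of the moment at which its call begins: read the wrist's pose just before it. get_calibration takes no time and is no camera call; for the wrist camera it gives the pose at the moment of the call.
- robot.hand_in(): hands the job in; it is judged then, once.
The state is a dict: "time": time; "qpos": joint angles; "qvel": joint speeds; "joint_efforts": joint torques, N m; "tool_pos": TCP position; "tool_rot": TCP orientation; "contact_force": force on the tool from outside, world axes, zero at the start; "torque": the same for the moment, N m; "opening": finger opening in m; "grip_force": force on a finger pad.
Only numpy, scipy, OpenCV 4.12 (cv2) and the standard library are available. Lean on these libraries where they do the work, as an engineer would, in place of code of your own. Each camera call takes 0.05 s, during which the arm holds its last target. There are 200 camera calls.

## Task

The gluing jig is seized with dried glue: move the blue-lidded glue tub that stands beside its yellow wing knob onto the middle of the cork mat, then break the knob loose with a short firm counter-clockwise twist and wind it on until the clamp bar is fully back. Put the dark offcut that lies in the jig into the red bin and stand every plywood box, open side up, in a row on the jig between bar and fence; then wind the knob clockwise until the bar presses all the boxes flat against the fence. The tub stays on the mat and everything else on the bench stays where it is.

Things in the scene. Friction and masses are not known exactly. Their poses are not given: they have to be found in the camera images.
- jig_origin (a point): reference point of the gluing jig, on the bench surface; the jig is fixed. x points from the knob to the fence, y along the fence (left), z up. It is a wooden base plate 12 mm thick, x -140 to +65, y -125 to +125 mm from here. The boxes stand on the plate between bar and fence, centres within 95 mm of the middle in y; clamped, their centres are at x = +20 mm
- fence_mid (a point): middle of the top edge of the inner (near) face of the jig's fixed aluminium fence: jig x = +45 mm, y = 0, 28 mm above the bench. The fence is 230 mm long along the jig's y, 18 mm thick, 16 mm tall above the base plate. Axes as the jig's
- bar_mid (a point): middle of the top edge of the clamp bar's inner (far) face, 28 mm above the bench; the steel bar is 230 mm long along the jig's y, 18 mm thick, and slides along the jig's x, driven by the knob: clear gap from bar to fence = 38 mm + 14 mm per rad of knob (38 mm as found, 77 mm fully back, 50 mm at 0.86 rad). Axes as the jig's
- knob_grip (a point): centre of the yellow wing of the jig's knob, on the knob's vertical axis (jig x = -100, y = 0), 68 mm above the bench. The wing is a bar 66 mm long, 16 mm wide, 28 mm tall (54 to 82 mm above the bench), long side along this point's x, which turns with the knob (the jig's x at joint 0). Below: a hub 32 mm across and a blue housing 60 x 60 mm, its top 42 mm above the bench
- knob (a joint): angle of the knob, rad, grows counter-clockwise seen from above; about 0 as found, stop at 2.8 (bar fully back). Stuck as found: it takes about 0.4 N m in the first 0.2 rad, less up to 0.4 rad, then turns freely (0.03 N m) both ways for good, and stays where it is left. Clamping, it stops at about 0.86 with boxes in the jig
- tub_c (a point): centre (half-way up) of the glue tub: round, white with a blue lid, 60 mm across the lid (58 mm at most below it), 62 mm tall, lid 12 mm tall, about 180 g, loose; it stands on the jig's base plate close to the left of the knob, in the way of the hand. z is up
- offcut_c (a point): centre (half-way up) of a dark wooden offcut block, 28 (x) x 44 (y) x 50 (z) mm, about 45 g, loose, standing on the jig's base plate between bar and fence with its 44 mm side along them
- box0_c (a point): centre (half-way up) of a small open-topped plywood box with dark laser-cut corners, 50 x 50 mm outside, 55 mm tall, walls 4 mm, about 60 g, loose, standing open side up on the bench at the left; z is up out of its open top, x and y square to its walls. Two or three such boxes are there; an absent one is None
- box1_c (a point): centre (half-way up) of a small open-topped plywood box with dark laser-cut corners, 50 x 50 mm outside, 55 mm tall, walls 4 mm, about 60 g, loose, standing open side up on the bench at the left; z is up out of its open top, x and y square to its walls. Two or three such boxes are there; an absent one is None
- box2_c (a point): centre (half-way up) of a small open-topped plywood box with dark laser-cut corners, 50 x 50 mm outside, 55 mm tall, walls 4 mm, about 60 g, loose, standing open side up on the bench at the left; z is up out of its open top, x and y square to its walls. Two or three such boxes are there; an absent one is None
- mat_top (a point): centre of the top of the square cork mat, 130 x 130 mm, 3 mm thick, fixed on the bench at the right
- bin_in (a point): centre of the inner floor (5 mm above the bench) of the red open bin, 130 x 130 mm outside, 45 mm tall, walls 4 mm, fixed on the bench at the right
- glue_bottle: bystander, leave alone: the small white glue bottle with red cap, 34 mm across, 85 mm tall, far left, origin at its underside
- screwdriver: bystander, leave alone: the screwdriver with red handle, beyond the jig, origin at its underside
- slat: bystander, leave alone: the plywood slat, 30 x 110 x 12 mm, beyond the jig to the right, origin at its underside
Not all that is in view belongs to the job. What is shaped like the part that bears box0_c but pink is not meant.

How it is judged:
By the outcome, as a careful person would: the job done as asked, in the order asked, and still so for the second after the job is handed in, with the robot touching nothing.
Of box0, box1, box2 only 2 to 3 are there at a start; the rules pass over those that are not, and their reading is None.
At some moment in a run one of box0, box1, box2, tub may be knocked a few centimetres aside while the robot is not near it.
It also fails if it takes over 210 s, if anything falls off the work surface, if the arm or the gripper's body presses on something with over 40 N, if the wrist force passes 120 N, or if a joint passes its speed limit or range.

## Working session

There is one attempt and no reset: what is moved stays moved. The work goes in short steps, Python scripts to look and compute and a tool call to move; the robot and the scene stay as the last step left them, time stands still between calls to the robot, and variables do not carry over. Pictures are saved under pics/ and viewed, at most 14 in all, crops included, and the job is handed in when it is done.

Besides the shell and the picture viewer there is one more tool, called after "Emit:" as a command line: name --argument value ..., lists and objects as JSON in quotes. send_rows: Moves the arm, as the interface text tells. Shift numbers are shares of 0.025 m and turn numbers shares of 90 degrees, none past 1 either way. Its arguments: {"type":"object","properties":{"plan":{"type":"array"},"gripper":{"type":"number"},"force":{"type":"number"}},"required":["plan"]}

```bash
ls; mkdir -p pics; cat > h.py <<'E'
import numpy as np,cv2
from cell import robot,read_camera,get_calibration
def cal(n):
    c=get_calibration(n);K=np.array(c["intrinsics"]);R=cv2.Rodrigues(np.array(c["rvec"],float))[0];t=np.array(c["tvec"],float).ravel()
    return K,R,t
def onz(c,u,v,z):
    K,R,t=c;d=R.T@np.linalg.inv(K)@np.array([u,v,1.]);o=-R.T@t
    return o+d*(z-o[2])/d[2]
def cloud(c,D):
    K,R,t=c;v,u=np.mgrid[:D.shape[0],:D.shape[1]]
    P=np.stack([(u-K[0,2])/K[0,0]*D,(v-K[1,2])/K[1,1]*D,D],-1)
    return (P-t)@R
def proj(c,p):
    K,R,t=c;q=K@(R@np.array(p)+t);return q[:2]/q[2]
E
python3 - <<'E'
from h import *
s=robot.observe();print(s)
for n in("side","top"):
    c=cal(n);I,D=read_camera(n);cv2.imwrite(f"pics/{n}0.png",I);np.savez(f"{n}0.npz",I=I,D=D)
    print(n,c[0].round(1).tolist(),(-c[1].T@c[2]).round(3),c[1].round(2).tolist())
E
```

```text
pics
{'time': 0.0, 'qpos': array([ 1.19402639e+00,  3.42726023e-01,  1.52500742e+00, -3.96587216e-06,
        1.27538063e+00, -1.45984342e-01]), 'qvel': array([-0.00065505, -0.00134168,  0.00032672,  0.00076821,  0.00056264,
        0.00021318]), 'joint_efforts': array([ 5.30632315e-04, -4.31222713e+01, -2.44233209e+01,  7.19577447e-02,
        5.54866449e-02, -5.80361939e-05]), 'tool_pos': array([0.11991341, 0.51071371, 0.22604659]), 'tool_rot': array([-3.14008687e+00, -2.17562720e-04,  2.91080806e+00]), 'contact_force': array([-0.26194547, -0.02008209, -0.57475336]), 'torque': array([ 0.02412426, -0.0016371 , -0.05222557]), 'grip_force': 0.0, 'opening': 0.09198426920295137}
side [[498.9, 0.0, 246.6], [0.0, 498.9, 181.3], [0.0, 0.0, 1.0]] [0.518 1.021 0.984] [[-1.0, -0.08, 0.01], [-0.07, 0.7, -0.71], [0.05, -0.71, -0.7]]
top [[380.1, 0.0, 262.2], [0.0, 380.1, 194.8], [0.0, 0.0, 1.0]] [0.299 0.119 1.231] [[-0.12, -0.99, -0.01], [-0.97, 0.12, -0.23], [0.23, -0.02, -0.97]]
```

View pics/top0.png

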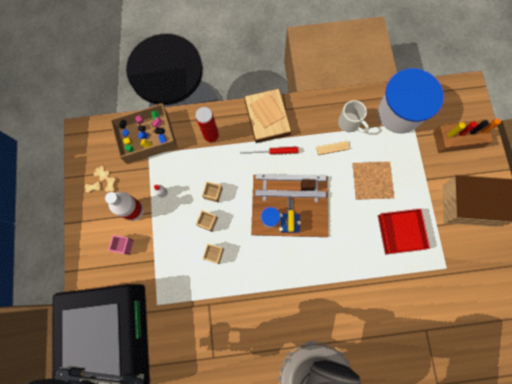

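View pics/side0.png

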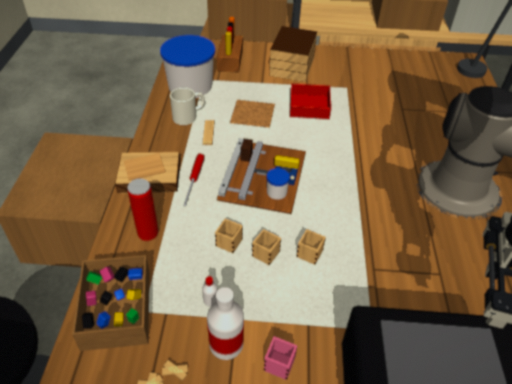

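The top view shows the plywood boxes at (212,191), (206,220) and (213,253). The pink decoy is at (120,244). The jig is at about (290,205) with the tub at (271,217) and the knob at (291,219). The offcut is at (308,184), the mat at (373,180) and the bin at (404,231).

```bash
python3 - <<'E'
from h import *
for n in("top","side"):
    f=np.load(n+"0.npz");I,D=f["I"],f["D"];c=cal(n);P=cloud(c,D);H=cv2.cvtColor(I,cv2.COLOR_BGR2HSV);h,s,v=[H[...,i].astype(int) for i in range(3)];z=P[...,2]
    win=(P[...,0]>.25)&(P[...,0]<.8)&(abs(P[...,1])<.45)
    def rep(nm,m,zp=None):
        m=(m&win).astype(np.uint8);k,l,st,ce=cv2.connectedComponentsWithStats(m)
        for i in range(1,k):
            if st[i,4]>25:
                q=P[l==i]; ys,xs=np.where(l==i)
                if zp is not None: q=np.array([onz(c,a,b,zp) for a,b in zip(xs,ys)])
                r=cv2.minAreaRect((q[:,:2]*1000).astype(np.float32))
                print(n,nm,st[i,4],ce[i].round(),"rect",np.round(r[0],0),np.round(r[1],0),round(r[2],1),"z",np.round(np.percentile(P[l==i][:,2],[5,50,95]),3))
    rep("yellow",(h>20)&(h<34)&(s>170)&(v>120)&(z>.07),.082)
    rep("blue",(h>100)&(h<125)&(s>120)&(z>.065),.074)
    rep("boxtop",(z>.045)&(z<.065)&(P[...,1]>.1),.055)
    rep("offcut",(z>.052)&(z<.068)&(v<110)&(P[...,1]<.1),.062)
    rep("bars",(z>.022)&(z<.034)&(s<60),.028)
    rep("plate",(z>.006)&(z<.018)&(s>90)&(P[...,1]>-.1)&(P[...,1]<.2),.012)
    rep("mat",(h>5)&(h<22)&(s>80)&(z<.01)&(P[...,1]<-.05),.003)
    rep("bin",(z>.035)&(z<.055)&((h<8)|(h>172))&(s>150),.045)
E
```

```text
top yellow 104 [291. 220.] rect [479.  15.] [12. 62.] 82.0 z [0.077 0.081 0.084]
top blue 716 [411. 109.] rect [ 795. -423.] [132.  78.] 88.4 z [0.138 0.144 0.147]
top blue 269 [270. 216.] rect [500.  76.] [55. 56.] 56.2 z [0.069 0.073 0.077]
top boxtop 26 [210. 136.] rect [795. 240.] [36. 10.] 88.9 z [0.046 0.055 0.063]
top boxtop 98 [161. 145.] rect [787. 405.] [25. 95.] 11.5 z [0.047 0.055 0.064]
top boxtop 99 [211. 190.] rect [611. 251.] [51. 51.] 66.9 z [0.047 0.054 0.058]
top boxtop 61 [160. 190.] rect [633. 415.] [30. 32.] 47.5 z [0.048 0.056 0.063]
top boxtop 99 [206. 219.] rect [519. 277.] [51. 51.] 61.1 z [0.047 0.054 0.058]
top boxtop 95 [212. 252.] rect [413. 266.] [50. 50.] 66.2 z [0.047 0.054 0.058]
top offcut 111 [309. 183.] rect [591. -58.] [42. 23.] 82.9 z [0.056 0.061 0.065]
top bars 41 [391. 126.] rect [ 767. -371.] [82. 17.] 46.3 z [0.022 0.028 0.033]
top bars 365 [290. 176.] rect [631.  -8.] [227.  19.] 81.2 z [0.024 0.027 0.031]
top bars 379 [290. 193.] rect [575.  -0.] [225.  19.] 81.4 z [0.023 0.027 0.031]
top plate 2038 [289. 214.] rect [540.   7.] [244. 199.
[... 2270 characters left out ...]
[252. 202.] 81.1 z [0.008 0.012 0.015]
side plate 355 [239. 174.] rect [612.  11.] [124.  35.] 81.3 z [0.009 0.012 0.016]
side plate 31 [172. 189.] rect [788.  94.] [25. 15.] 5.5 z [0.007 0.013 0.018]
side mat 769 [356. 130.] rect [ 266. -248.] [ 32. 403.] 0.0 z [-0.004 -0.     0.003]
side mat 950 [252. 113.] rect [ 595. -280.] [129. 128.] 85.1 z [-0.001  0.003  0.006]
side mat 183 [185. 140.] rect [ 791. -125.] [ 17. 156.] 0.2 z [-0.003 -0.     0.003]
side bin 120 [313.  87.] rect [ 398. -382.] [ 71. 143.] 60.7 z [0.036 0.041 0.046]
side bin 145 [308. 106.] rect [ 413. -313.] [115. 127.] 89.1 z [0.036 0.041 0.047]
side bin 26 [155. 225.] rect [797. 247.] [32.  9.] 87.8 z [0.039 0.046 0.054]
```

Jig yaw is about -8.6° and its origin is about (0.579, 0.003). The knob is at about (0.480, 0.018) and the tub at about (0.502, 0.078), all consistent with the given geometry. I start by turning the hand for the tub, closing along the jig's x.

Emit:
send_rows --plan '[[[0,0,0],[0,0,0.095]],[[0,0,0],[0,0,0.095]],[[0,0,0],[0,0,0.095]],[[0,0,0],[0,0,0.095]],[[0,0,0],[0,0,0.095]],[[0,0,0],[0,0,0.095]],[[0,0,0],[0,0,0.095]],[[0,0,0],[0,0,0.095]],[[0,0,0],[0,0,0.095]],[[0,0,0],[0,0,0.095]]]' --gripper 1 --force 40

```text
time: 1.35
tool_pos: [0.12, 0.5109, 0.2263]
tool_rot: [-3.141, 0.001, 1.414]
contact_force: [-0.1, -0.7, -0.3]
opening: 0.0919
grip_force: 0.0
```

```bash
cat >> h.py <<'E'
def go(x,y,z,deg=None):
    "needed tool-frame shift (units of 25 mm, before any turn) and turn (units of 90 deg, tool z)"
    s=robot.observe();p=s["tool_pos"];r=s["tool_rot"]
    from scipy.spatial.transform import Rotation as Ro
    R=Ro.from_euler("xyz",r);psi=np.degrees(r[2]);R0=Ro.from_euler("xyz",[np.pi,0,r[2]])
    f=R0.as_matrix().T@(np.array([x,y,z])-p)/.025
    print("t",round(s["time"],2),"pos",p.round(4),"rpy",np.degrees(r).round(2),"open",round(s["opening"],4),"grip",round(s["grip_force"],1),"F",s["contact_force"].round(1),"T",s["torque"].round(2),"q6",s["qpos"][5].round(2))
    print("  shift",f.round(3),end=" ")
    if deg is not None:
        d=(deg-psi+180)%360-180;R1=Ro.from_euler("xyz",[np.pi,0,np.radians(deg)])
        print("turn z",round(-d/90,3),"shift if turned first",(R1.as_matrix().T@(np.array([x,y,z])-p)/.025).round(3),end="")
    print()
E
python3 -c "
from h import *
go(.502,.078,.2,81.4)
# bin: top rim via red px at z .045
f=np.load('top0.npz');I,D=f['I'],f['D'];c=cal('top');H=cv2.cvtColor(I,cv2.COLOR_BGR2HSV)
m=((H[...,0]<8)|(H[...,0]>172))&(H[...,1]>150);m[:, :370]=0;m[:200]=0;m=m.astype(np.uint8)
y,x=np.where(m);hull=cv2.convexHull(np.stack([x,y],1));print(cv2.approxPolyDP(hull,6,True).reshape(-1,2).tolist())
for q in cv2.approxPolyDP(hull,6,True).reshape(-1,2): print(q,onz(c,*q,.045).round(3),onz(c,*q,0).round(3))
"
```

```text
t 1.35 pos [0.12   0.5109 0.2263] rpy [-1.7999e+02  5.0000e-02  8.0990e+01] open 0.0919 grip 0.0 F [-0.1 -0.7 -0.3] T [-0.18  0.07 -0.02] q6 1.35
  shift [-14.708  17.803   1.052] turn z -0.005 shift if turned first [-14.834  17.698   1.052]
[[428, 247], [386, 253], [379, 216], [420, 210]]
[428 247] [ 0.348 -0.397  0.045] [ 0.35  -0.417  0.   ]
[386 253] [ 0.346 -0.265  0.045] [ 0.348 -0.28   0.   ]
[379 216] [ 0.463 -0.266  0.045] [ 0.469 -0.28   0.   ]
[420 210] [ 0.466 -0.398  0.045] [ 0.472 -0.418  0.   ]
```

Emit:
send_rows --plan '[[[-0.74,0.885,0.05],[0,0,0]],[[-0.74,0.885,0.05],[0,0,0]],[[-0.74,0.885,0.05],[0,0,0]],[[-0.74,0.885,0.05],[0,0,0]],[[-0.74,0.885,0.05],[0,0,0]],[[-0.74,0.885,0.05],[0,0,0]],[[-0.74,0.885,0.05],[0,0,0]],[[-0.74,0.885,0.05],[0,0,0]],[[-0.74,0.885,0.05],[0,0,0]],[[-0.74,0.885,0.05],[0,0,0]]]'

```text
time: 2.6
tool_pos: [0.3111, 0.2938, 0.2139]
tool_rot: [-3.141, 0.0, 1.419]
contact_force: [0.1, 0.2, -0.3]
opening: 0.0917
grip_force: 0.0
```

Emit:
send_rows --plan '[[[-0.82,0.98,0.05],[0,0,0]],[[-0.82,0.98,0.05],[0,0,0]],[[-0.82,0.98,0.05],[0,0,0]],[[-0.82,0.98,0.05],[0,0,0]],[[-0.82,0.98,0.05],[0,0,0]],[[-0.82,0.98,0.05],[0,0,0]],[[-0.82,0.98,0.05],[0,0,0]],[[-0.82,0.98,0.05],[0,0,0]],[[-0.82,0.98,0.05],[0,0,0]],[[0,0,0],[0,0,0]]]'

```text
time: 3.85
tool_pos: [0.5014, 0.0774, 0.2023]
tool_rot: [-3.141, 0.0, 1.416]
contact_force: [-0.2, 0.7, -0.4]
opening: 0.0918
grip_force: 0.0
```

```bash
python3 -c "
from h import *
c=cal('wrist');I,D=read_camera('wrist');cv2.imwrite('pics/w1.png',I);P=cloud(c,D);H=cv2.cvtColor(I,cv2.COLOR_BGR2HSV)
np.savez('w1.npz',I=I,D=D)
def rect(m,z):
    k,l,st,ce=cv2.connectedComponentsWithStats(m.astype(np.uint8));i=1+st[1:,4].argmax();ys,xs=np.where(l==i)
    q=np.array([onz(c,a,b,z)[:2]*1000 for a,b in zip(xs,ys)],np.float32);print(st[i,4],ce[i].round(),cv2.minAreaRect(q),P[l==i][:,2].mean())
z=P[...,2]
rect((H[...,0]>100)&(H[...,0]<125)&(H[...,1]>120)&(abs(z-.074)<.012),.074)
rect((H[...,0]>20)&(H[...,0]<34)&(H[...,1]>150)&(abs(z-.082)<.006),.082)
go(.502,.078,.041,81.4)
"
```

```text
2209 [259. 183.] ((501.7130126953125, 77.3388442993164), (58.14820098876953, 58.248313903808594), 36.15623474121094) 0.0736719601422387
760 [249. 239.] ((480.904052734375, 18.036272048950195), (16.256855010986328, 63.497474670410156), 81.04267883300781) 0.0808652019083807
t 3.9 pos [0.5006 0.0783 0.2024] rpy [-179.92   -0.     81.18] open 0.092 grip 0.0 F [-0.5  0.4  0.6] T [-0.05  0.12  0.03] q6 0.16
  shift [-5.000e-03  5.700e-02  6.454e+00] turn z -0.002 shift if turned first [-5.000e-03  5.700e-02  6.454e+00]
```

Emit:
send_rows --plan '[[[0,0.05,0.72],[0,0,0]],[[0,0,0.72],[0,0,0]],[[0,0,0.72],[0,0,0]],[[0,0,0.72],[0,0,0]],[[0,0,0.72],[0,0,0]],[[0,0,0.72],[0,0,0]],[[0,0,0.72],[0,0,0]],[[0,0,0.72],[0,0,0]],[[0,0,0.72],[0,0,0]],[[0,0,0],[0,0,0]]]'

```text
time: 5.15
tool_pos: [0.5003, 0.0795, 0.0401]
tool_rot: [-3.138, 0.0, 1.419]
contact_force: [0.3, 0.2, 0.3]
opening: 0.0916
grip_force: 0.0
```

Emit:
send_rows --plan '[[[0,0,0],[0,0,0]],[[0,0,0],[0,0,0]],[[0,0,0],[0,0,0]],[[0,0,0],[0,0,0]],[[0,0,0],[0,0,0]],[[0,0,0],[0,0,0]],[[0,0,0],[0,0,0]],[[0,0,0],[0,0,0]],[[0,0,0],[0,0,0]],[[0,0,0],[0,0,0]]]' --gripper -1 --force 25

```text
time: 6.4
tool_pos: [0.5022, 0.0787, 0.0413]
tool_rot: [3.141, -0.0, 1.419]
contact_force: [-1.4, 0.2, 5.7]
opening: 0.0594
grip_force: 25.0
```

Emit:
send_rows --plan '[[[0,0,-0.6],[0,0,0]],[[0,0,-0.6],[0,0,0]],[[0,0,-0.6],[0,0,0]],[[0,0,-0.6],[0,0,0]],[[0,0,-0.6],[0,0,0]],[[0,0,-0.6],[0,0,0]],[[0,0,-0.6],[0,0,0]],[[0,0,0],[0,0,0]],[[0,0,0],[0,0,0]],[[0,0,0],[0,0,0]]]'

```text
time: 7.65
tool_pos: [0.5015, 0.0787, 0.1453]
tool_rot: [-3.14, 0.0, 1.419]
contact_force: [0.1, 1.3, -1.5]
opening: 0.0589
grip_force: 25.0
```

```bash
python3 -c "
from h import *
go(.5935,-.281,.14,81.4)
"
```

```text
t 7.65 pos [0.5015 0.0787 0.1453] rpy [-1.7992e+02  1.0000e-02  8.1270e+01] open 0.0589 grip 25.0 F [ 0.1  1.3 -1.5] T [-0.16  0.04  0.03] q6 0.16
  shift [-13.662   5.82    0.212] turn z -0.001 shift if turned first [-13.675   5.79    0.212]
```

Emit:
send_rows --plan '[[[-0.68,0.29,0],[0,0,0]],[[-0.68,0.29,0],[0,0,0]],[[-0.68,0.29,0],[0,0,0]],[[-0.68,0.29,0],[0,0,0]],[[-0.68,0.29,0],[0,0,0]],[[-0.68,0.29,0],[0,0,0]],[[-0.68,0.29,0],[0,0,0]],[[-0.68,0.29,0],[0,0,0]],[[-0.68,0.29,0],[0,0,0]],[[-0.68,0.29,0],[0,0,0]]]'

```text
time: 8.9
tool_pos: [0.5481, -0.1015, 0.1459]
tool_rot: [3.142, -0.0, 1.419]
contact_force: [-0.4, 0.2, -2.2]
opening: 0.0591
grip_force: 25.0
```

Emit:
send_rows --plan '[[[-0.77,0.32,0],[0,0,0]],[[-0.77,0.32,0],[0,0,0]],[[-0.77,0.32,0],[0,0,0]],[[-0.77,0.32,0],[0,0,0]],[[-0.77,0.32,0],[0,0,0]],[[-0.77,0.32,0],[0,0,0]],[[-0.77,0.32,0],[0,0,0]],[[-0.77,0.32,0],[0,0,0]],[[-0.77,0.32,0],[0,0,0]],[[0,0,0],[0,0,0]]]'

```text
time: 10.15
tool_pos: [0.5927, -0.2844, 0.1455]
tool_rot: [3.142, 0.0, 1.417]
contact_force: [0.5, 0.2, -2.9]
opening: 0.0591
grip_force: 25.0
```

```bash
python3 -c "
from h import *
go(.5935,-.281,.033,81.4)
"
```

```text
t 10.15 pos [ 0.5927 -0.2844  0.1455] rpy [180.     0.    81.18] open 0.0591 grip 25.0 F [ 0.5  0.2 -2.9] T [-0.05  0.1   0.02] q6 -0.41
  shift [0.138 0.011 4.501] turn z -0.002 shift if turned first [0.138 0.011 4.501]
```

Emit:
send_rows --plan '[[[0.14,0,0.6],[0,0,0]],[[0,0,0.6],[0,0,0]],[[0,0,0.6],[0,0,0]],[[0,0,0.6],[0,0,0]],[[0,0,0.6],[0,0,0]],[[0,0,0.6],[0,0,0]],[[0,0,0.6],[0,0,0]],[[0,0,0.3],[0,0,0]],[[0,0,0],[0,0,0]],[[0,0,0],[0,0,0]]]'

```text
time: 11.4
tool_pos: [0.5935, -0.2792, 0.0337]
tool_rot: [3.141, 0.0, 1.418]
contact_force: [-1.0, -0.1, -1.8]
opening: 0.0593
grip_force: 25.0
```

Emit:
send_rows --plan '[[[0,0,0],[0,0,0]],[[0,0,0],[0,0,0]],[[0,0,0],[0,0,0]],[[0,0,0],[0,0,0]],[[0,0,0],[0,0,0]],[[0,0,-0.8],[0,0,0]],[[0,0,-0.8],[0,0,0]],[[0,0,-0.8],[0,0,0]],[[0,0,-0.8],[0,0,0]],[[0,0,-0.8],[0,0,0]]]' --gripper 1

```text
time: 12.65
tool_pos: [0.5931, -0.279, 0.1341]
tool_rot: [-3.142, -0.0, 1.419]
contact_force: [0.1, -0.7, -0.7]
opening: 0.0914
grip_force: 0.0
```

Emit:
send_rows --plan '[[[0,0,-0.2],[0,0,0.1]],[[0,0,-0.2],[0,0,0.1]],[[0,0,-0.2],[0,0,0.1]],[[0,0,-0.2],[0,0,0.1]],[[0,0,-0.2],[0,0,0.1]],[[0,0,-0.2],[0,0,0.1]],[[0,0,-0.2],[0,0,0.1]],[[0,0,0],[0,0,0.1]],[[0,0,0],[0,0,0.1]],[[0,0,0],[0,0,0.1]]]'

```text
time: 13.9
tool_pos: [0.5932, -0.279, 0.1684]
tool_rot: [-3.141, 0.0, -0.157]
contact_force: [0.7, 0.3, -0.5]
opening: 0.0917
grip_force: 0.0
```

```bash
python3 -c "
from h import *
go(.481,.018,.16,-8.8)
"
```

```text
t 13.9 pos [ 0.5932 -0.279   0.1684] rpy [-179.99    0.     -9.02] open 0.0917 grip 0.0 F [ 0.7  0.3 -0.5] T [-0.03  0.11 -0.02] q6 1.17
  shift [ -6.294 -11.03    0.336] turn z -0.002 shift if turned first [ -6.251 -11.054   0.336]
```

Emit:
send_rows --plan '[[[-0.52,-0.92,0],[0,0,0]],[[-0.52,-0.92,0],[0,0,0]],[[-0.52,-0.92,0],[0,0,0]],[[-0.52,-0.92,0],[0,0,0]],[[-0.52,-0.92,0],[0,0,0]],[[-0.52,-0.92,0],[0,0,0]],[[-0.52,-0.92,0],[0,0,0]],[[-0.52,-0.92,0],[0,0,0]],[[-0.52,-0.92,0],[0,0,0]],[[-0.52,-0.92,0],[0,0,0]]]'

```text
time: 15.15
tool_pos: [0.4993, -0.0312, 0.1686]
tool_rot: [-3.142, -0.0, -0.152]
contact_force: [1.2, -0.8, 0.3]
opening: 0.0917
grip_force: 0.0
```

Emit:
send_rows --plan '[[[-0.54,-0.92,0],[0,0,0]],[[-0.54,-0.92,0],[0,0,0]],[[0,0,0],[0,0,0]],[[0,0,0],[0,0,0]],[[0,0,0],[0,0,0]],[[0,0,0],[0,0,0]],[[0,0,0],[0,0,0]],[[0,0,0],[0,0,0]],[[0,0,0],[0,0,0]],[[0,0,0],[0,0,0]]]'

```text
time: 16.4
tool_pos: [0.4799, 0.0176, 0.1685]
tool_rot: [-3.142, -0.0, -0.152]
contact_force: [-0.2, 0.1, -0.0]
opening: 0.0919
grip_force: 0.0
```

```bash
cat >> h.py <<'E'
def rect(c,P,m,z,mn=0):
    k,l,st,ce=cv2.connectedComponentsWithStats(m.astype(np.uint8))
    for i in range(1,k):
        if st[i,4]>=(mn or st[1:,4].max()):
            ys,xs=np.where(l==i);q=np.array([onz(c,a,b,z)[:2]*1000 for a,b in zip(xs,ys)],np.float32);r=cv2.minAreaRect(q)
            print(st[i,4],ce[i].round(),np.round(r[0],1),np.round(r[1],1),round(r[2],1),"z",P[l==i][:,2].mean().round(4))
def look(n,f=None):
    c=cal(n);I,D=read_camera(n)
    if f: cv2.imwrite("pics/"+f,I)
    return c,I,cloud(c,D),cv2.cvtColor(I,cv2.COLOR_BGR2HSV).astype(int)
def wing(n):
    c,I,P,H=look(n);z=P[...,2];rect(c,P,(H[...,0]>20)&(H[...,0]<34)&(H[...,1]>150)&(abs(z-.082)<.007),.082)
E
python3 -c "
from h import *
wing('wrist')
go(.481,.018,.058,-9)
"
```

```text
1044 [262. 191.] [482.4  14.7] [15.6 64.9] 82.0 z 0.0811
t 16.45 pos [0.4799 0.0176 0.1685] rpy [-180.     -0.     -8.72] open 0.0919 grip 0.0 F [ 0.1 -1.1  0.5] T [-0.02  0.18 -0.02] q6 1.6
  shift [ 0.041 -0.023  4.419] turn z 0.003 shift if turned first [ 0.041 -0.023  4.419]
```

Emit:
send_rows --plan '[[[0.04,0,0.6],[0,0,0]],[[0,0,0.6],[0,0,0]],[[0,0,0.6],[0,0,0]],[[0,0,0.6],[0,0,0]],[[0,0,0.6],[0,0,0]],[[0,0,0.6],[0,0,0]],[[0,0,0.6],[0,0,0]],[[0,0,0.2],[0,0,0]],[[0,0,0],[0,0,0]],[[0,0,0],[0,0,0]]]'

```text
time: 17.7
tool_pos: [0.4813, 0.0174, 0.059]
tool_rot: [-3.141, -0.001, -0.152]
contact_force: [0.3, 0.5, 0.5]
opening: 0.0917
grip_force: 0.0
```

Emit:
send_rows --plan '[[[0,0,0],[0,0,0]],[[0,0,0],[0,0,0]],[[0,0,0],[0,0,0]],[[0,0,0],[0,0,0]],[[0,0,0],[0,0,0]],[[0,0,0],[0,0,0]],[[0,0,0],[0,0,0]],[[0,0,0],[0,0,0]],[[0,0,0],[0,0,0]],[[0,0,0],[0,0,0]]]' --gripper -1 --force 60

```text
time: 18.95
tool_pos: [0.4804, 0.0147, 0.0585]
tool_rot: [3.137, 0.001, -0.151]
contact_force: [-3.1, -16.1, 0.9]
opening: 0.0156
grip_force: 60.0
```

Emit:
send_rows --plan '[[[0,0,0],[0,0,-0.07]],[[0,0,0],[0,0,-0.07]],[[0,0,0],[0,0,-0.07]],[[0,0,0],[0,0,-0.07]],[[0,0,0],[0,0,-0.07]],[[0,0,0],[0,0,0]],[[0,0,0],[0,0,0]],[[0,0,0],[0,0,0]],[[0,0,0],[0,0,0]],[[0,0,0],[0,0,0]]]'

```text
time: 20.2
tool_pos: [0.4804, 0.0146, 0.0585]
tool_rot: [3.138, 0.003, 0.399]
contact_force: [-3.9, -16.3, 1.2]
opening: 0.0157
grip_force: 60.0
```

```bash
python3 -c "
from h import *
go(.481,.018,.058,-40)
c,I,P,H=look('top');z=P[...,2]
rect(c,P,(z>.022)&(z<.034)&(H[...,1]<60)&(P[...,1]<.12)&(P[...,1]>-.14)&(P[...,0]>.52)&(P[...,0]<.68),.028,80)
"
```

```text
t 20.2 pos [0.4804 0.0146 0.0585] rpy [1.7981e+02 1.6000e-01 2.2840e+01] open 0.0157 grip 60.0 F [ -3.9 -16.3   1.2] T [-2.75  0.67 -0.  ] q6 1.05
  shift [ 0.073 -0.116  0.018] turn z 0.698 shift if turned first [-0.07  -0.118  0.018]
357 [289. 176.] [631.3  -8.3] [227.1  19.5] 81.4 z 0.027
```

Emit:
send_rows --plan '[[[-0.05,0.11,0],[0,0,0]],[[0,0,0],[0,0,-0.1]],[[0,0,0],[0,0,-0.1]],[[0,0,0],[0,0,-0.1]],[[0,0,0],[0,0,-0.1]],[[0,0,0],[0,0,-0.1]],[[0,0,0],[0,0,-0.1]],[[0,0,0],[0,0,-0.1]],[[0,0,0],[0,0,-0.1]],[[0,0,0],[0,0,0]]]'

```text
time: 21.5
tool_pos: [0.4805, 0.0143, 0.0585]
tool_rot: [-3.141, 0.0, 1.653]
contact_force: [-1.8, -1.6, 1.9]
opening: 0.0157
grip_force: 60.0
```

```bash
python3 -c "
from h import *
go(.481,.018,.058,151.7)
c,I,P,H=look('side','s2.png');z=P[...,2]
rect(c,P,(z>.022)&(z<.034)&(H[...,1]<60)&(P[...,1]<.14)&(P[...,1]>-.14)&(P[...,0]>.48)&(P[...,0]<.68),.028,60)
"
```

```text
t 21.5 pos [0.4805 0.0143 0.0585] rpy [-179.97    0.     94.71] open 0.0157 grip 60.0 F [-1.8 -1.6  1.9] T [-0.46  0.35  0.06] q6 -0.21
  shift [0.145 0.031 0.018] turn z -0.633 shift if turned first [0.053 0.138 0.018]
372 [230. 167.] [633.9  -3.5] [234.1  19.5] 81.4 z 0.0278
329 [258. 175.] [556.6  26.9] [197.2  18.8] 81.3 z 0.0278
```

Emit:
send_rows --plan '[[[0,0,0],[0,0,-0.1]],[[0,0,0],[0,0,-0.1]],[[0,0,0],[0,0,-0.1]],[[0,0,0],[0,0,-0.1]],[[0,0,0],[0,0,-0.1]],[[0,0,0],[0,0,-0.08]],[[0,0,0],[0,0,-0.06]],[[0,0,0],[0,0,0]],[[0,0,0],[0,0,0]],[[0,0,0],[0,0,0]]]'

```text
time: 22.8
tool_pos: [0.4806, 0.0144, 0.0584]
tool_rot: [-3.142, -0.0, 2.658]
contact_force: [-2.0, -1.7, 3.0]
opening: 0.0155
grip_force: 60.0
```

```bash
python3 -c "
from h import *
go(.481,.018,.058,151.7)
c,I,P,H=look('side');z=P[...,2]
rect(c,P,(z>.022)&(z<.034)&(H[...,1]<60)&(P[...,1]<.14)&(P[...,1]>-.14)&(P[...,0]>.48)&(P[...,0]<.68),.028,60)
"
```

```text
t 22.8 pos [0.4806 0.0144 0.0584] rpy [-1.8000e+02 -2.0000e-02  1.5227e+02] open 0.0155 grip 60.0 F [-2.  -1.7  3. ] T [-0.45  0.42 -0.26] q6 -1.22
  shift [0.053 0.134 0.018] turn z 0.006 shift if turned first [0.055 0.133 0.018]
364 [230. 167.] [634.1  -3.5] [234.1  19.5] 81.2 z 0.0277
260 [261. 181.] [546.6  54.2] [150.4  18.8] 81.5 z 0.0275
```

Emit:
send_rows --plan '[[[0,0,0],[0,0,0]],[[0,0,0],[0,0,0]],[[0,0,0],[0,0,0]],[[0,0,0],[0,0,0]],[[0,0,0],[0,0,0]],[[0,0,-0.9],[0,0,0]],[[0,0,-0.9],[0,0,0]],[[0,0,-0.9],[0,0,0]],[[0,0,-0.9],[0,0,-0.106]],[[0,0,-0.9],[0,0,-0.106]]]' --gripper 1

```text
time: 24.1
tool_pos: [0.4807, 0.0144, 0.1717]
tool_rot: [3.141, 0.0, 2.998]
contact_force: [0.1, 0.6, 0.1]
opening: 0.0918
grip_force: 0.0
```

```bash
python3 -c "
from h import *
go(.592,-.057,.17,171.4)
c,I,P,H=look('top');z=P[...,2]
rect(c,P,(H[...,2]<110)&(abs(z-.062)<.006)&(P[...,0]>.55)&(P[...,0]<.65)&(abs(P[...,1])<.12),.062)
"
```

```text
t 24.1 pos [0.4807 0.0144 0.1717] rpy [179.99   0.   171.76] open 0.0918 grip 0.0 F [0.1 0.6 0.1] T [ 0.02  0.06 -0.  ] q6 -1.56
  shift [-4.816 -2.189  0.069] turn z 0.004 shift if turned first [-4.83  -2.158  0.069]
```

Emit:
send_rows --plan '[[[-0.69,-0.31,0],[0,0,0]],[[-0.69,-0.31,0],[0,0,0]],[[-0.69,-0.31,0],[0,0,0]],[[-0.69,-0.31,0],[0,0,0]],[[-0.69,-0.31,0],[0,0,0]],[[-0.69,-0.31,0],[0,0,0]],[[-0.69,-0.31,0],[0,0,0]],[[0,0,0],[0,0,0]],[[0,0,0],[0,0,0]],[[0,0,0],[0,0,0]]]'

```text
time: 25.4
tool_pos: [0.5916, -0.0567, 0.1709]
tool_rot: [3.141, -0.0, 2.992]
contact_force: [-1.1, 0.1, 0.1]
opening: 0.0916
grip_force: 0.0
```

```bash
python3 -c "
from h import *
go(.592,-.057,.021,171.4)
c,I,P,H=look('wrist','w3.png');z=P[...,2]
rect(c,P,(abs(z-.062)<.006)&(P[...,0]>.55)&(P[...,0]<.65)&(abs(P[...,1])<.12),.062)
rect(c,P,(z>.022)&(z<.034)&(H[...,1]<60)&(P[...,0]>.48)&(P[...,0]<.68),.028,500)
"
```

```text
t 25.4 pos [ 0.5916 -0.0567  0.1709] rpy [ 1.7999e+02 -2.0000e-02  1.7146e+02] open 0.0916 grip 0.0 F [-1.1  0.1  0.1] T [-0.05  0.   -0.05] q6 -1.65
  shift [-0.019 -0.009  5.998] turn z 0.001 shift if turned first [-0.019 -0.009  5.998]
1164 [256. 191.] [594.2 -59. ] [43.6 29. ] 81.4 z 0.0615
3621 [308. 124.] [538.2   6.2] [228.9  16.7] 81.4 z 0.0276
2703 [311. 207.] [630.8  -8. ] [228.5  20. ] 81.4 z 0.0275
```

View pics/w3.png

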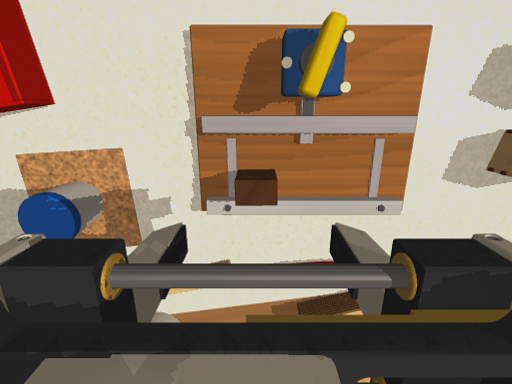

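The wrist view shows the offcut at (256,187), the bar fully back, and the tub on the mat at (50,215). Two grey strips run across the plate at (232,168) and (377,168), so I check their height while moving on to the offcut.

```bash
python3 -c "
from h import *
c,I,P,H=look('wrist');z=P[...,2]
O=np.array([.5785,.0025]);R=np.array([[.989,-.150],[.150,.989]])
J=(P[...,:2]-O)@R.T
m=(abs(J[...,0]-.01)<.02)&(abs(J[...,1])<.12)
for y in range(-116,120,4):
    k=m&(abs(J[...,1]*1000-y)<2);print(y,z[k].mean().round(4),int(H[...,1][k].mean()),end=' | ')
"
```

```text
-116 0.2453 24 | -112 0.2442 25 | -108 0.2399 27 | -104 0.2416 45 | -100 0.2401 34 | -96 0.2529 36 | -92 0.2536 28 | -88 0.2529 26 | -84 0.2542 27 | -80 0.2535 38 | -76 0.2452 44 | -72 0.246 43 | -68 0.2475 44 | -64 0.2455 45 | -60 0.2488 46 | -56 0.2454 54 | -52 0.2493 51 | -48 0.2484 52 | -44 0.247 53 | -40 0.2469 51 | -36 0.2512 37 | -32 0.2516 36 | -28 0.2501 36 | -24 0.2489 36 | -20 0.2499 36 | -16 0.2494 37 | -12 0.2387 34 | -8 0.2396 49 | -4 0.2445 40 | 0 0.2445 40 | 4 0.2399 45 | 8 0.2407 49 | 12 0.2247 68 | 16 0.2139 65 | 20 0.1601 88 | 24 0.0286 168 | 28 0.0117 177 | 32 0.0118 177 | 36 0.0117 177 | 40 0.0117 177 | 44 0.0117 177 | 48 0.0117 177 | 52 0.0116 177 | 56 0.0116 177 | 60 0.0117 177 | 64 0.0117 177 | 68 0.0116 177 | 72 0.0116 177 | 76 0.0118 141 | 80 0.0134 19 | 84 0.0135 19 | 88 0.0126 91 | 92 0.0117 178 | 96 0.0117 177 | 100 0.0116 177 | 104 0.0116 177 | 108 0.0115 178 | 112 0.0116 177 | 116 0.0116 177 |
```

Emit:
send_rows --plan '[[[-0.08,0.04,0.65],[0,0,0]],[[0,0,0.65],[0,0,0]],[[0,0,0.65],[0,0,0]],[[0,0,0.65],[0,0,0]],[[0,0,0.65],[0,0,0]],[[0,0,0.65],[0,0,0]],[[0,0,0.65],[0,0,0]],[[0,0,0.65],[0,0,0]],[[0,0,0.65],[0,0,0]],[[0,0,0],[0,0,0]]]'

```text
time: 26.75
tool_pos: [0.5933, -0.0563, 0.0231]
tool_rot: [3.141, -0.003, 2.992]
contact_force: [-0.3, 0.6, -0.1]
opening: 0.0917
grip_force: 0.0
```

Emit:
send_rows --plan '[[[0,0,0],[0,0,0]],[[0,0,0],[0,0,0]],[[0,0,0],[0,0,0]],[[0,0,0],[0,0,0]],[[0,0,0],[0,0,0]],[[0,0,0],[0,0,0]],[[0,0,0],[0,0,0]],[[0,0,0],[0,0,0]],[[0,0,0],[0,0,0]],[[0,0,0],[0,0,0]]]' --gripper -1 --force 20

```text
time: 28.0
tool_pos: [0.5943, -0.0565, 0.0248]
tool_rot: [3.142, 0.0, 2.992]
contact_force: [-0.5, -0.2, 1.9]
opening: 0.044
grip_force: 20.0
```

Emit:
send_rows --plan '[[[0,0,-0.7],[0,0,0]],[[0,0,-0.7],[0,0,0]],[[0,0,-0.7],[0,0,0]],[[0,0,-0.7],[0,0,0]],[[0,0,-0.7],[0,0,0]],[[0,0,-0.7],[0,0,0]],[[0,0,-0.7],[0,0,0]],[[0,0,-0.7],[0,0,0]],[[0,0,0],[0,0,0]],[[0,0,0],[0,0,0]]]'

```text
time: 29.25
tool_pos: [0.5939, -0.0564, 0.1645]
tool_rot: [3.141, -0.0, 2.992]
contact_force: [-0.2, -0.8, -0.7]
opening: 0.0439
grip_force: 20.0
```

```bash
python3 -c "
from h import *
go(.408,-.332,.12,171.4)
c,I,P,H=look('wrist');z=P[...,2]
m=(abs(z-.045)<.005)&((H[...,0]<8)|(H[...,0]>172))&(H[...,1]>150);rect(c,P,m,.045)
"
```

```text
t 29.25 pos [ 0.5939 -0.0564  0.1645] rpy [ 1.7999e+02 -2.0000e-02  1.7146e+02] open 0.0439 grip 20.0 F [-0.2 -0.8 -0.7] T [-0.02  0.05 -0.01] q6 -1.64
  shift [  5.717 -12.007   1.782] turn z 0.001 shift if turned first [  5.705 -12.013   1.782]
418 [ 8. 81.] [ 455.8 -272.3] [17.6 49.8] 65.6 z 0.0434
```

Emit:
send_rows --plan '[[[0.45,-0.95,0],[0,0,0]],[[0.45,-0.95,0],[0,0,0]],[[0.45,-0.95,0],[0,0,0]],[[0.45,-0.95,0],[0,0,0]],[[0.45,-0.95,0],[0,0,0]],[[0.45,-0.95,0],[0,0,0]],[[0.45,-0.95,0],[0,0,0]],[[0.45,-0.95,0],[0,0,0]],[[0.45,-0.95,0],[0,0,0]],[[0.45,-0.95,0],[0,0,0]]]'

```text
time: 30.55
tool_pos: [0.4469, -0.275, 0.1639]
tool_rot: [3.141, -0.001, 2.992]
contact_force: [0.4, 0.4, -0.1]
opening: 0.0439
grip_force: 20.0
```

Emit:
send_rows --plan '[[[0.4,-0.83,0],[0,0,0]],[[0.4,-0.83,0],[0,0,0]],[[0.4,-0.83,0],[0,0,0]],[[0,0,0],[0,0,0]],[[0,0,0],[0,0,0]],[[0,0,0],[0,0,0]],[[0,0,0],[0,0,0]],[[0,0,0],[0,0,0]],[[0,0,0],[0,0,0]],[[0,0,0],[0,0,0]]]'

```text
time: 31.8
tool_pos: [0.4088, -0.3317, 0.1647]
tool_rot: [3.142, 0.0, 2.993]
contact_force: [0.4, -0.1, -1.2]
opening: 0.0439
grip_force: 20.0
```

```bash
python3 -c "
from h import *
go(.408,-.332,.033,171.4)
c,I,P,H=look('wrist','w4.png');z=P[...,2]
m=(abs(z-.043)<.006)&((H[...,0]<8)|(H[...,0]>172))&(H[...,1]>150);rect(c,P,m,.045)
"
```

```text
t 31.8 pos [ 0.4088 -0.3317  0.1647] rpy [180.     0.   171.46] open 0.0439 grip 20.0 F [ 0.4 -0.1 -1.2] T [ 0.02 -0.03  0.01] q6 -2.25
  shift [ 0.032 -0.017  5.267] turn z 0.001 shift if turned first [ 0.032 -0.017  5.267]
1484 [246. 158.] [ 404.6 -338.7] [128.4 121.2] 89.7 z 0.0437
```

View pics/w4.png

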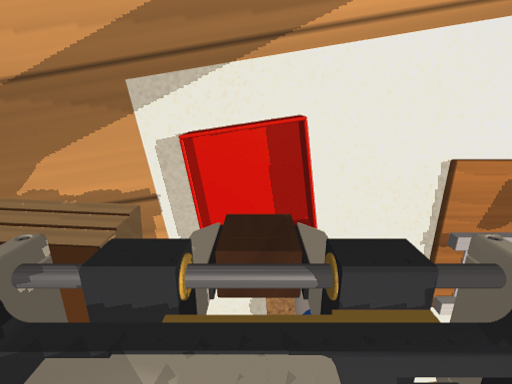

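The held offcut is over the bin, whose rim runs from (183,135) to (305,117), and the rim measures consistent with a centre of about (0.407, -0.335). I lower and release.

Emit:
send_rows --plan '[[[0,-0.15,0.75],[0,0,0]],[[0,0,0.75],[0,0,0]],[[0,0,0.75],[0,0,0]],[[0,0,0.75],[0,0,0]],[[0,0,0.75],[0,0,0]],[[0,0,0.75],[0,0,0]],[[0,0,0.75],[0,0,0]],[[0,0,0.2],[0,0,0]],[[0,0,0],[0,0,0]],[[0,0,0],[0,0,0]]]'

```text
time: 33.1
tool_pos: [0.4087, -0.3359, 0.0292]
tool_rot: [-3.141, 0.001, 2.993]
contact_force: [-0.3, -0.7, -0.4]
opening: 0.0438
grip_force: 20.0
```

Emit:
send_rows --plan '[[[0,0,0],[0,0,0]],[[0,0,0],[0,0,0]],[[0,0,0],[0,0,0]],[[0,0,0],[0,0,0]],[[0,0,-0.8],[0,0,0]],[[0,0,-0.8],[0,0,0]],[[0,0,-0.8],[0,0,0]],[[0,0,-0.8],[0,0,0]],[[0,0,-0.8],[0,0,0]],[[0,0,-0.8],[0,0,0]]]' --gripper 0.3

```text
time: 34.35
tool_pos: [0.4081, -0.3353, 0.1491]
tool_rot: [3.141, -0.0, 2.992]
contact_force: [-0.1, -0.4, 0.2]
opening: 0.0596
grip_force: 0.0
```

```bash
cat >> h.py <<'E'
def scan(f=None):
    for n in("top","side"):
        c,I,P,H=look(n,f and n+f);z=P[...,2];x,y=P[...,0],P[...,1]
        print(n,"boxes");rect(c,P,(z>.045)&(z<.062)&(x>.3)&(x<.7)&(y>.13)&(y<.37),.055,40)
        print("tub");rect(c,P,(H[...,0]>100)&(H[...,0]<125)&(H[...,1]>120)&(z>.055)&(z<.075)&(y<.2),.065)
        print("dark in bin");rect(c,P,(H[...,2]<100)&(x>.34)&(x<.48)&(y<-.25)&(y>-.42)&(z<.1),.05)
E
python3 -c "
from h import *
go(.53,.27,.2,160)
scan()
"
```

```text
t 34.35 pos [ 0.4081 -0.3353  0.1491] rpy [ 1.7999e+02 -1.0000e-02  1.7145e+02] open 0.0596 grip 0.0 F [-0.1 -0.4  0.2] T [-0.04 -0.03 -0.05] q6 -2.25
  shift [-1.222 24.669 -2.037] turn z 0.127 shift if turned first [ 3.702 24.421 -2.037]
top boxes
101 [211. 190.] [611.3 251.2] [51.2 51.6] 68.1 z 0.0531
97 [206. 219.] [518.6 277.3] [51.3 50.6] 61.1 z 0.0536
97 [199. 256.] [406.7 306.3] [51.7 49.6] 67.4 z 0.0537
tub
247 [377. 175.] [ 589.6 -279.8] [53.2 57.3] 36.9 z 0.0639
dark in bin
15 [403. 235.] [ 395.3 -329.8] [24.8  3.1] 82.9 z 0.0303
side boxes
244 [228. 230.] [614.1 258.2] [58.2 54.6] 67.8 z 0.0523
239 [266. 241.] [521.6 283.8] [56.6 53.4] 61.2 z 0.0526
242 [314. 255.] [409.6 312.9] [57.9 51.3] 67.4 z 0.0527
tub
172 [253.  98.] [ 594.1 -272.3] [50.6 59.2] 4.9 z 0.0639
dark in bin
153 [310.  98.] [ 415.2 -317.4] [88.4 30.6] 83.5 z 0.0433
```

Offcut is in the bin and the tub is on the mat. The third box was knocked to about (0.407, 0.308). Next I go to box A at about (0.6125, 0.2535).

Emit:
send_rows --plan '[[[-0.18,0.94,-0.08],[0,0,0]],[[-0.18,0.94,-0.08],[0,0,0]],[[-0.18,0.94,-0.08],[0,0,0]],[[-0.18,0.94,-0.08],[0,0,0]],[[-0.18,0.94,-0.08],[0,0,0]],[[-0.18,0.94,-0.08],[0,0,0]],[[-0.18,0.94,-0.08],[0,0,0]],[[-0.18,0.94,-0.08],[0,0,0]],[[-0.18,0.94,-0.08],[0,0,0]],[[-0.18,0.94,-0.08],[0,0,0]]]' --gripper 1

```text
time: 35.7
tool_pos: [0.4875, -0.1088, 0.1675]
tool_rot: [3.141, -0.001, 2.992]
contact_force: [-0.8, 0.3, -0.6]
opening: 0.0922
grip_force: 0.0
```

Emit:
send_rows --plan '[[[-0.18,0.94,0],[0,0,0]],[[-0.18,0.94,0],[0,0,0]],[[-0.18,0.94,0],[0,0,0]],[[-0.18,0.94,0],[0,0,0]],[[-0.18,0.94,0],[0,0,0]],[[-0.18,0.94,0],[0,0,0]],[[-0.18,0.94,0],[0,0,0]],[[-0.18,0.94,0],[0,0,0]],[[-0.18,0.94,0],[0,0,0]],[[-0.18,0.94,0],[0,0,0]]]'

```text
time: 36.95
tool_pos: [0.5669, 0.1167, 0.1672]
tool_rot: [-3.141, -0.001, 2.993]
contact_force: [-0.2, -1.0, -0.0]
opening: 0.0918
grip_force: 0.0
```

Emit:
send_rows --plan '[[[-0.18,0.94,0],[0,0,0]],[[-0.18,0.94,0],[0,0,0]],[[-0.18,0.94,0],[0,0,0]],[[-0.18,0.94,0],[0,0,0]],[[-0.18,0.94,0],[0,0,0]],[[-0.18,0.94,0],[0,0,0]],[[0,0,0],[0,0,0.075]],[[0,0,0],[0,0,0.075]],[[0,0,0],[0,0,0]],[[0,0,0],[0,0,0]]]'

```text
time: 38.2
tool_pos: [0.6145, 0.2513, 0.1678]
tool_rot: [-3.141, -0.001, 2.759]
contact_force: [-1.1, -0.7, 0.2]
opening: 0.0916
grip_force: 0.0
```

```bash
cat >> h.py <<'E'
def wbox(f=None):
    c,I,P,H=look('wrist',f);z=P[...,2];x,y=P[...,0],P[...,1];rect(c,P,(z>.045)&(z<.062)&(x>.3)&(x<.7)&(y>.13)&(y<.37),.055,150)
E
python3 -c "
from h import *
wbox()
go(.6125,.2535,.018,158)
"
```

```text
1060 [247.  83.] [519.5 279. ] [49.8 49.9] 61.4 z 0.054
935 [259. 185.] [611.5 253.2] [50.  51.4] 68.0 z 0.0533
t 38.25 pos [0.6146 0.2513 0.168 ] rpy [-1.7998e+02 -3.0000e-02  1.5806e+02] open 0.092 grip 0.0 F [-0.6  0.8  0. ] T [-0.05 -0.03  0.01] q6 -0.92
  shift [0.112 0.051 6.   ] turn z 0.001 shift if turned first [0.112 0.051 6.   ]
```

Emit:
send_rows --plan '[[[0.13,0.03,0.65],[0,0,0]],[[0,0,0.65],[0,0,0]],[[0,0,0.65],[0,0,0]],[[0,0,0.65],[0,0,0]],[[0,0,0.65],[0,0,0]],[[0,0,0.65],[0,0,0]],[[0,0,0.65],[0,0,0]],[[0,0,0.65],[0,0,0]],[[0,0,0.65],[0,0,0]],[[0,0,0.15],[0,0,0]]]'

```text
time: 39.5
tool_pos: [0.6112, 0.2531, 0.0168]
tool_rot: [-3.14, -0.002, 2.757]
contact_force: [-0.5, -0.3, -0.3]
opening: 0.0918
grip_force: 0.0
```

Emit:
send_rows --plan '[[[0,0,0],[0,0,0]],[[0,0,0],[0,0,0]],[[0,0,0],[0,0,0]],[[0,0,0],[0,0,0]],[[0,0,0],[0,0,0]],[[0,0,0],[0,0,0]],[[0,0,0],[0,0,0]],[[0,0,0],[0,0,0]],[[0,0,0],[0,0,0]],[[0,0,0],[0,0,0]]]' --gripper -1 --force 20

```text
time: 40.75
tool_pos: [0.6121, 0.2533, 0.0187]
tool_rot: [3.141, 0.0, 2.757]
contact_force: [-0.4, -0.4, 4.6]
opening: 0.0498
grip_force: 20.0
```

Emit:
send_rows --plan '[[[0,0,-0.7],[0,0,0]],[[0,0,-0.7],[0,0,0]],[[0,0,-0.7],[0,0,0]],[[0,0,-0.7],[0,0,0]],[[0,0,-0.7],[0,0,0]],[[0,0,-0.7],[0,0,0]],[[0,0,0],[0,0,-0.075]],[[0,0,0],[0,0,-0.075]],[[0,0,0],[0,0,0]],[[0,0,0],[0,0,0]]]'

```text
time: 42.0
tool_pos: [0.612, 0.2533, 0.1237]
tool_rot: [3.141, 0.0, 2.99]
contact_force: [-0.1, 0.2, -0.3]
opening: 0.05
grip_force: 20.0
```

```bash
python3 -c "
from h import *
go(.5812,-.0853,.03,171.4)
"
```

```text
t 42.0 pos [0.612  0.2533 0.1237] rpy [179.99   0.   171.33] open 0.05 grip 20.0 F [-0.1  0.2 -0.3] T [-0.01  0.03 -0.02] q6 -1.14
  shift [ -0.823 -13.576   3.748] turn z -0.001 shift if turned first [ -0.806 -13.577   3.748]
```

Emit:
send_rows --plan '[[[-0.055,-0.905,0],[0,0,0]],[[-0.055,-0.905,0],[0,0,0]],[[-0.055,-0.905,0],[0,0,0]],[[-0.055,-0.905,0],[0,0,0]],[[-0.055,-0.905,0],[0,0,0]],[[-0.055,-0.905,0],[0,0,0]],[[-0.055,-0.905,0],[0,0,0]],[[-0.055,-0.905,0],[0,0,0]],[[-0.055,-0.905,0],[0,0,0]],[[-0.055,-0.905,0],[0,0,0]]]'

```text
time: 43.25
tool_pos: [0.5918, 0.026, 0.1235]
tool_rot: [3.141, 0.0, 2.992]
contact_force: [0.6, 0.4, -0.9]
opening: 0.0498
grip_force: 20.0
```

Emit:
send_rows --plan '[[[-0.055,-0.905,0],[0,0,0]],[[-0.055,-0.905,0],[0,0,0]],[[-0.055,-0.905,0],[0,0,0]],[[-0.055,-0.905,0],[0,0,0]],[[-0.055,-0.905,0],[0,0,0]],[[0,0,0.5],[0,0,0]],[[0,0,0.5],[0,0,0]],[[0,0,0.5],[0,0,0]],[[0,0,0],[0,0,0]],[[0,0,0],[0,0,0]]]'

```text
time: 44.5
tool_pos: [0.5822, -0.085, 0.086]
tool_rot: [3.141, 0.0, 2.993]
contact_force: [0.1, 0.2, -0.5]
opening: 0.05
grip_force: 20.0
```

```bash
python3 -c "
from h import *
go(.5812,-.0853,.0315,171.4)
"
```

```text
t 44.5 pos [ 0.5822 -0.085   0.086 ] rpy [1.7999e+02 1.0000e-02 1.7150e+02] open 0.05 grip 20.0 F [ 0.1  0.2 -0.5] T [-0.07  0.05  0.03] q6 -1.7
  shift [ 0.037 -0.018  2.18 ] turn z 0.001 shift if turned first [ 0.037 -0.018  2.18 ]
```

Emit:
send_rows --plan '[[[0.04,0,0.4],[0,0,0]],[[0,0,0.4],[0,0,0]],[[0,0,0.4],[0,0,0]],[[0,0,0.4],[0,0,0]],[[0,0,0.3],[0,0,0]],[[0,0,0.16],[0,0,0]],[[0,0,0.1],[0,0,0]],[[0,0,0.04],[0,0,0]],[[0,0,0],[0,0,0]],[[0,0,0],[0,0,0]]]'

```text
time: 45.75
tool_pos: [0.5811, -0.0852, 0.0312]
tool_rot: [3.142, 0.0, 2.993]
contact_force: [-0.2, -0.3, 0.3]
opening: 0.0499
grip_force: 20.0
```

Emit:
send_rows --plan '[[[0,0,0.04],[0,0,0]],[[0,0,0],[0,0,0]],[[0,0,0],[0,0,0]],[[0,0,0],[0,0,0]],[[0,0,0],[0,0,0]],[[0,0,0],[0,0,0]],[[0,0,0],[0,0,0]],[[0,0,0],[0,0,0]],[[0,0,0],[0,0,0]],[[0,0,0],[0,0,0]]]'

```text
time: 47.0
tool_pos: [0.5813, -0.0853, 0.0307]
tool_rot: [-3.142, 0.001, 2.992]
contact_force: [-1.1, 0.0, 4.9]
opening: 0.0497
grip_force: 20.0
```

The box touches down at plate height with no extra 1.5 mm, so the strips are harmless. I release and go to box B.

Emit:
send_rows --plan '[[[0,0,0],[0,0,0]],[[0,0,0],[0,0,0]],[[0,0,0],[0,0,0]],[[0,0,0],[0,0,0]],[[0,0,-0.8],[0,0,0]],[[0,0,-0.9],[0,0,0]],[[0,0,-0.9],[0,0,0]],[[0,0,-0.9],[0,0,0]],[[0,0,-0.9],[0,0,0]],[[0,0,-0.9],[0,0,0]]]' --gripper 0.48

```text
time: 48.25
tool_pos: [0.5809, -0.0852, 0.1631]
tool_rot: [3.141, -0.0, 2.992]
contact_force: [0.8, 0.2, -0.8]
opening: 0.0676
grip_force: 0.0
```

```bash
python3 -c "
from h import *
go(.5195,.279,.165,151.2)
c,I,P,H=look('wrist');z=P[...,2];rect(c,P,(abs(z-.067)<.006)&(P[...,0]>.52)&(P[...,0]<.65)&(P[...,1]<.0)&(P[...,1]>-.15),.067)
"
```

```text
t 48.25 pos [ 0.5809 -0.0852  0.1631] rpy [ 1.7999e+02 -1.0000e-02  1.7146e+02] open 0.0676 grip 0.0 F [ 0.8  0.2 -0.8] T [-0.04 -0.03  0.04] q6 -1.7
  shift [ 4.593 14.042 -0.075] turn z 0.225 shift if turned first [ 9.17  11.583 -0.075]
911 [258. 193.] [581.4 -84.7] [49.9 50.2] 81.4 z 0.0662
```

Emit:
send_rows --plan '[[[0.306,0.936,0],[0,0,0]],[[0.306,0.936,0],[0,0,0]],[[0.306,0.936,0],[0,0,0]],[[0.306,0.936,0],[0,0,0]],[[0.306,0.936,0],[0,0,0]],[[0.306,0.936,0],[0,0,0]],[[0.306,0.936,0],[0,0,0]],[[0.306,0.936,0],[0,0,0]],[[0.306,0.936,0],[0,0,0]],[[0.306,0.936,0],[0,0,0]]]' --gripper 1

```text
time: 49.55
tool_pos: [0.5398, 0.1583, 0.1619]
tool_rot: [-3.142, -0.0, 2.992]
contact_force: [-0.2, 0.4, -0.0]
opening: 0.0919
grip_force: 0.0
```

Emit:
send_rows --plan '[[[0.306,0.936,0],[0,0,0]],[[0.306,0.936,0],[0,0,0]],[[0.306,0.936,0],[0,0,0]],[[0.306,0.936,0],[0,0,0]],[[0.306,0.936,0],[0,0,0]],[[0,0,0],[0,0,0.075]],[[0,0,0],[0,0,0.075]],[[0,0,0],[0,0,0.075]],[[0,0,0],[0,0,0]],[[0,0,0],[0,0,0]]]'

```text
time: 50.8
tool_pos: [0.5196, 0.2789, 0.1622]
tool_rot: [-3.141, -0.0, 2.641]
contact_force: [1.0, 0.6, 1.2]
opening: 0.0918
grip_force: 0.0
```

```bash
python3 -c "
from h import *
wbox()
go(.5195,.279,.0185,151.2)
"
```

```text
1243 [225.  65.] [407.3 308.6] [50.1 50.5] 67.3 z 0.0537
984 [258. 188.] [518.3 279.6] [49.9 51.8] 61.3 z 0.0535
t 50.85 pos [0.5196 0.2789 0.1623] rpy [-1.7999e+02 -1.0000e-02  1.5131e+02] open 0.0917 grip 0.0 F [ 0.  -0.4 -0.1] T [-0.03 -0.01 -0.02] q6 -0.71
  shift [7.00e-03 2.00e-03 5.75e+00] turn z 0.001 shift if turned first [7.00e-03 2.00e-03 5.75e+00]
```

Emit:
send_rows --plan '[[[0.03,0,0.64],[0,0,0]],[[0,0,0.64],[0,0,0]],[[0,0,0.64],[0,0,0]],[[0,0,0.64],[0,0,0]],[[0,0,0.64],[0,0,0]],[[0,0,0.64],[0,0,0]],[[0,0,0.64],[0,0,0]],[[0,0,0.64],[0,0,0]],[[0,0,0.64],[0,0,0]],[[0,0,0],[0,0,0]]]'

```text
time: 52.1
tool_pos: [0.5181, 0.279, 0.0169]
tool_rot: [-3.14, -0.002, 2.639]
contact_force: [-0.0, 0.4, -0.0]
opening: 0.0917
grip_force: 0.0
```

Emit:
send_rows --plan '[[[0,0,0],[0,0,0]],[[0,0,0],[0,0,0]],[[0,0,0],[0,0,0]],[[0,0,0],[0,0,0]],[[0,0,0],[0,0,0]],[[0,0,0],[0,0,0]],[[0,0,0],[0,0,0]],[[0,0,0],[0,0,0]],[[0,0,0],[0,0,0]],[[0,0,0],[0,0,0]]]' --gripper -1

```text
time: 53.35
tool_pos: [0.5191, 0.2793, 0.0187]
tool_rot: [3.141, 0.0, 2.639]
contact_force: [-0.2, 0.3, 3.6]
opening: 0.0497
grip_force: 20.0
```

Emit:
send_rows --plan '[[[0,0,-0.7],[0,0,0]],[[0,0,-0.7],[0,0,0]],[[0,0,-0.7],[0,0,0]],[[0,0,-0.7],[0,0,0]],[[0,0,-0.7],[0,0,0]],[[0,0,-0.7],[0,0,0]],[[0,0,0],[0,0,-0.075]],[[0,0,0],[0,0,-0.075]],[[0,0,0],[0,0,-0.075]],[[0,0,0],[0,0,0]]]'

```text
time: 54.6
tool_pos: [0.5192, 0.2794, 0.1245]
tool_rot: [3.141, 0.001, 2.991]
contact_force: [0.0, 0.0, -1.0]
opening: 0.0498
grip_force: 20.0
```

```bash
python3 -c "
from h import *
go(.5938,-.0023,.0315,171.4)
"
```

```text
t 54.6 pos [0.5192 0.2794 0.1245] rpy [1.7996e+02 6.0000e-02 1.7140e+02] open 0.0498 grip 20.0 F [ 0.  0. -1.] T [-0.01 -0.02  0.02] q6 -1.06
  shift [ -4.637 -10.694   3.72 ] turn z -0.0 shift if turned first [ -4.636 -10.694   3.72 ]
```

Emit:
send_rows --plan '[[[-0.386,-0.891,0],[0,0,0]],[[-0.386,-0.891,0],[0,0,0]],[[-0.386,-0.891,0],[0,0,0]],[[-0.386,-0.891,0],[0,0,0]],[[-0.386,-0.891,0],[0,0,0]],[[-0.386,-0.891,0],[0,0,0]],[[-0.386,-0.891,0],[0,0,0]],[[-0.386,-0.891,0],[0,0,0]],[[-0.386,-0.891,0],[0,0,0]],[[-0.386,-0.891,0],[0,0,0]]]'

```text
time: 55.85
tool_pos: [0.5816, 0.0439, 0.1241]
tool_rot: [3.141, 0.001, 2.99]
contact_force: [-0.3, -0.1, -0.8]
opening: 0.0499
grip_force: 20.0
```

Emit:
send_rows --plan '[[[-0.386,-0.891,0],[0,0,0]],[[-0.386,-0.891,0],[0,0,0]],[[0,0,0],[0,0,0]],[[0,0,0.5],[0,0,0]],[[0,0,0.5],[0,0,0]],[[0,0,0.5],[0,0,0]],[[0,0,0],[0,0,0]],[[0,0,0],[0,0,0]],[[0,0,0],[0,0,0]],[[0,0,0],[0,0,0]]]'

```text
time: 57.1
tool_pos: [0.594, -0.0022, 0.0863]
tool_rot: [3.141, 0.001, 2.992]
contact_force: [0.1, 1.2, -0.6]
opening: 0.0499
grip_force: 20.0
```

```bash
python3 -c "
from h import *
go(.5938,-.0023,.0315,171.4)
"
```

```text
t 57.1 pos [ 0.594  -0.0022  0.0863] rpy [1.7999e+02 4.0000e-02 1.7146e+02] open 0.0499 grip 20.0 F [ 0.1  1.2 -0.6] T [ 0.01 -0.03  0.01] q6 -1.55
  shift [ 0.008 -0.003  2.193] turn z 0.001 shift if turned first [ 0.008 -0.003  2.193]
```

Emit:
send_rows --plan '[[[0,0,0.5],[0,0,0]],[[0,0,0.5],[0,0,0]],[[0,0,0.5],[0,0,0]],[[0,0,0.4],[0,0,0]],[[0,0,0.2],[0,0,0]],[[0,0,0.08],[0,0,0]],[[0,0,0.03],[0,0,0]],[[0,0,0],[0,0,0]],[[0,0,0],[0,0,0]],[[0,0,0],[0,0,0]]]'

```text
time: 58.35
tool_pos: [0.5939, -0.0023, 0.0309]
tool_rot: [3.142, 0.0, 2.992]
contact_force: [0.5, -0.0, -0.0]
opening: 0.0502
grip_force: 20.0
```

Emit:
send_rows --plan '[[[0,0,0],[0,0,0]],[[0,0,0],[0,0,0]],[[0,0,0],[0,0,0]],[[0,0,0],[0,0,0]],[[0,0,-0.8],[0,0,0]],[[0,0,-0.9],[0,0,0]],[[0,0,-0.9],[0,0,0]],[[0,0,-0.9],[0,0,0]],[[0,0,-0.9],[0,0,0]],[[0,0,-0.9],[0,0,0]]]' --gripper 0.4

```text
time: 59.6
tool_pos: [0.5937, -0.0022, 0.164]
tool_rot: [3.142, -0.0, 2.992]
contact_force: [0.3, -0.1, -0.7]
opening: 0.0643
grip_force: 0.0
```

```bash
python3 -c "
from h import *
go(.4073,.3086,.165,157.3)
c,I,P,H=look('wrist');z=P[...,2];rect(c,P,(abs(z-.067)<.006)&(P[...,0]>.52)&(P[...,0]<.65)&(P[...,1]<.15)&(P[...,1]>-.15),.067,200)
"
```

```text
t 59.6 pos [ 0.5937 -0.0022  0.164 ] rpy [180.    -0.   171.46] open 0.0643 grip 0.0 F [ 0.3 -0.1 -0.7] T [ 0.02 -0.02 -0.  ] q6 -1.55
  shift [ 9.22  11.188 -0.042] turn z 0.157 shift if turned first [11.676  8.594 -0.042]
1046 [173. 191.] [581.  -83.8] [51.4 50.3] 81.4 z 0.0659
888 [258. 191.] [593.5  -1.5] [49.9 50.3] 81.4 z 0.0661
```

Emit:
send_rows --plan '[[[0.768,0.932,0],[0,0,0]],[[0.768,0.932,0],[0,0,0]],[[0.768,0.932,0],[0,0,0]],[[0.768,0.932,0],[0,0,0]],[[0.768,0.932,0],[0,0,0]],[[0.768,0.932,0],[0,0,0]],[[0.768,0.932,0],[0,0,0]],[[0.768,0.932,0],[0,0,0]],[[0.768,0.932,0],[0,0,0]],[[0.768,0.932,0],[0,0,0]]]' --gripper 1

```text
time: 60.9
tool_pos: [0.4379, 0.2574, 0.1628]
tool_rot: [-3.142, -0.0, 2.992]
contact_force: [0.7, 0.3, 0.5]
opening: 0.0918
grip_force: 0.0
```

Emit:
send_rows --plan '[[[0.768,0.932,0],[0,0,0]],[[0.768,0.932,0],[0,0,0]],[[0,0,0],[0,0,0.079]],[[0,0,0],[0,0,0.079]],[[0,0,0],[0,0,0]],[[0,0,0],[0,0,0]],[[0,0,0],[0,0,0]],[[0,0,0],[0,0,0]],[[0,0,0],[0,0,0]],[[0,0,0],[0,0,0]]]'

```text
time: 62.15
tool_pos: [0.4075, 0.3085, 0.1633]
tool_rot: [3.141, 0.0, 2.744]
contact_force: [-0.7, -0.4, 0.0]
opening: 0.0924
grip_force: 0.0
```

```bash
python3 -c "
from h import *
wbox()
go(.4073,.3086,.0185,157.3)
"
```

```text
979 [258. 187.] [405.4 309. ] [49.9 51.9] 67.2 z 0.0533
t 62.2 pos [0.4075 0.3085 0.1632] rpy [179.99   0.   157.24] open 0.0922 grip 0.0 F [-0.  -1.1  0.2] T [-0.06 -0.02 -0.  ] q6 -0.68
  shift [1.00e-02 1.00e-03 5.79e+00] turn z -0.001 shift if turned first [1.00e-02 1.00e-03 5.79e+00]
```

Emit:
send_rows --plan '[[[0.04,0,0.64],[0,0,0]],[[0,0,0.64],[0,0,0]],[[0,0,0.64],[0,0,0]],[[0,0,0.64],[0,0,0]],[[0,0,0.64],[0,0,0]],[[0,0,0.64],[0,0,0]],[[0,0,0.64],[0,0,0]],[[0,0,0.64],[0,0,0]],[[0,0,0.64],[0,0,0]],[[0,0,0],[0,0,0]]]'

```text
time: 63.45
tool_pos: [0.4059, 0.3085, 0.0183]
tool_rot: [-3.14, -0.001, 2.744]
contact_force: [0.2, 0.1, -0.7]
opening: 0.0917
grip_force: 0.0
```

Emit:
send_rows --plan '[[[0,0,0],[0,0,0]],[[0,0,0],[0,0,0]],[[0,0,0],[0,0,0]],[[0,0,0],[0,0,0]],[[0,0,0],[0,0,0]],[[0,0,0],[0,0,0]],[[0,0,0],[0,0,0]],[[0,0,0],[0,0,0]],[[0,0,0],[0,0,0]],[[0,0,0],[0,0,0]]]' --gripper -1

```text
time: 64.7
tool_pos: [0.4066, 0.3089, 0.0194]
tool_rot: [3.141, 0.0, 2.744]
contact_force: [-1.4, -0.6, 5.4]
opening: 0.0497
grip_force: 20.0
```

Emit:
send_rows --plan '[[[0,0,-0.7],[0,0,0]],[[0,0,-0.7],[0,0,0]],[[0,0,-0.7],[0,0,0]],[[0,0,-0.7],[0,0,0]],[[0,0,-0.7],[0,0,0]],[[0,0,-0.7],[0,0,0]],[[0,0,0],[0,0,-0.079]],[[0,0,0],[0,0,-0.079]],[[0,0,0],[0,0,0]],[[0,0,0],[0,0,0]]]'

```text
time: 65.95
tool_pos: [0.4064, 0.3088, 0.1239]
tool_rot: [-3.141, -0.0, 2.99]
contact_force: [-0.1, -0.8, -1.1]
opening: 0.0497
grip_force: 20.0
```

```bash
python3 -c "
from h import *
go(.6064,.0808,.0315,171.4)
"
```

```text
t 65.95 pos [0.4064 0.3088 0.1239] rpy [-1.7999e+02 -3.0000e-02  1.7132e+02] open 0.0497 grip 20.0 F [-0.1 -0.8 -1.1] T [ 0.01  0.05 -0.06] q6 -0.92
  shift [-9.283 -7.808  3.696] turn z -0.001 shift if turned first [-9.272 -7.822  3.696]
```

Emit:
send_rows --plan '[[[-0.928,-0.781,0],[0,0,0]],[[-0.928,-0.781,0],[0,0,0]],[[-0.928,-0.781,0],[0,0,0]],[[-0.928,-0.781,0],[0,0,0]],[[-0.928,-0.781,0],[0,0,0]],[[-0.928,-0.781,0],[0,0,0]],[[-0.928,-0.781,0],[0,0,0]],[[-0.928,-0.781,0],[0,0,0]],[[-0.928,-0.781,0],[0,0,0]],[[-0.928,-0.781,0],[0,0,0]]]'

```text
time: 67.2
tool_pos: [0.6075, 0.0805, 0.1239]
tool_rot: [3.141, -0.0, 2.99]
contact_force: [-0.6, 0.0, -0.7]
opening: 0.0499
grip_force: 20.0
```

Emit:
send_rows --plan '[[[0,0,0],[0,0,0]],[[0,0,0.5],[0,0,0]],[[0,0,0.5],[0,0,0]],[[0,0,0.5],[0,0,0]],[[0,0,0],[0,0,0]],[[0,0,0],[0,0,0]],[[0,0,0],[0,0,0]],[[0,0,0],[0,0,0]],[[0,0,0],[0,0,0]],[[0,0,0],[0,0,0]]]'

```text
time: 68.45
tool_pos: [0.607, 0.0813, 0.0868]
tool_rot: [3.141, 0.0, 2.992]
contact_force: [0.2, -0.5, -0.5]
opening: 0.0503
grip_force: 20.0
```

```bash
python3 -c "
from h import *
go(.6064,.0808,.0315,171.4)
"
```

```text
t 68.45 pos [0.607  0.0813 0.0868] rpy [1.7999e+02 1.0000e-02 1.7145e+02] open 0.0503 grip 20.0 F [ 0.2 -0.5 -0.5] T [ 0.03  0.02 -0.01] q6 -1.41
  shift [ 0.022 -0.024  2.213] turn z 0.001 shift if turned first [ 0.022 -0.024  2.213]
```

Emit:
send_rows --plan '[[[0.02,-0.02,0.5],[0,0,0]],[[0,0,0.5],[0,0,0]],[[0,0,0.5],[0,0,0]],[[0,0,0.4],[0,0,0]],[[0,0,0.2],[0,0,0]],[[0,0,0.08],[0,0,0]],[[0,0,0.02],[0,0,0]],[[0,0,0],[0,0,0]],[[0,0,0],[0,0,0]],[[0,0,0],[0,0,0]]]'

```text
time: 69.7
tool_pos: [0.6065, 0.0809, 0.0319]
tool_rot: [3.141, 0.0, 2.992]
contact_force: [-0.4, 0.9, -0.8]
opening: 0.0496
grip_force: 20.0
```

Emit:
send_rows --plan '[[[0,0,0],[0,0,0]],[[0,0,0],[0,0,0]],[[0,0,0],[0,0,0]],[[0,0,0],[0,0,0]],[[0,0,-0.8],[0,0,0]],[[0,0,-0.9],[0,0,0]],[[0,0,-0.9],[0,0,0]],[[0,0,-0.9],[0,0,0]],[[0,0,-0.9],[0,0,0]],[[0,0,-0.9],[0,0,0]]]' --gripper 0.4

```text
time: 70.95
tool_pos: [0.6063, 0.0809, 0.165]
tool_rot: [3.142, -0.0, 2.992]
contact_force: [0.3, -0.3, -0.4]
opening: 0.0644
grip_force: 0.0
```

```bash
python3 -c "
from h import *
c,I,P,H=look('wrist','w5.png');z=P[...,2];rect(c,P,(abs(z-.067)<.006)&(P[...,0]>.52)&(P[...,0]<.67)&(P[...,1]<.15)&(P[...,1]>-.15),.067,200)
go(.4805,.0144,.165,151.8)
wing('wrist')
"
```

```text
1199 [ 88. 192.] [581.5 -82.8] [53.5 50.5] 81.4 z 0.0657
1062 [173. 191.] [594.   -0.8] [51.4 50.5] 81.4 z 0.0659
908 [258. 192.] [606.5  81.6] [49.9 50.5] 81.4 z 0.0662
t 71.0 pos [0.6079 0.0809 0.1683] rpy [179.95   0.3  171.46] open 0.0641 grip 0.0 F [2.2 0.1 1.7] T [ 0.01 -0.06 -0.04] q6 -1.41
  shift [ 4.644 -3.389  0.133] turn z 0.218 shift if turned first [ 3.233 -4.754  0.133]
1736 [157.  58.] [481.3  17.1] [16.9 64.1] 61.7 z 0.0809
```

View pics/w5.png

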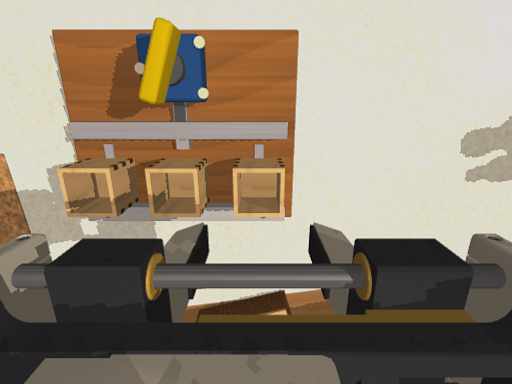

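The three boxes stand in a row at (95,190), (176,188) and (259,190), and the wing is at 152°. Next I take the knob again.

Emit:
send_rows --plan '[[[0.774,-0.565,0],[0,0,0]],[[0.774,-0.565,0],[0,0,0]],[[0.774,-0.565,0],[0,0,0]],[[0.774,-0.565,0],[0,0,0]],[[0.774,-0.565,0],[0,0,0]],[[0.774,-0.565,0],[0,0,0]],[[0,0,0],[0,0,0.073]],[[0,0,0],[0,0,0.073]],[[0,0,0],[0,0,0.073]],[[0,0,0],[0,0,0]]]' --gripper 0.4

```text
time: 72.3
tool_pos: [0.4786, 0.0144, 0.1634]
tool_rot: [-3.141, -0.001, 2.649]
contact_force: [-0.6, -0.2, -0.8]
opening: 0.0642
grip_force: 0.0
```

```bash
python3 -c "
from h import *
wing('wrist')
go(.4805,.0144,.0585,151.8)
"
```

```text
1106 [259. 195.] [478.3  16. ] [15.6 65.2] 61.3 z 0.0812
t 72.35 pos [0.4787 0.0144 0.1635] rpy [-1.7999e+02 -5.0000e-02  1.5188e+02] open 0.0644 grip 0.0 F [ 0.5 -0.4 -0.1] T [ 0.02 -0.01 -0.  ] q6 -1.21
  shift [-0.064  0.035  4.202] turn z 0.001 shift if turned first [-0.064  0.035  4.202]
```

Emit:
send_rows --plan '[[[-0.06,0.04,0.6],[0,0,0]],[[0,0,0.6],[0,0,0]],[[0,0,0.6],[0,0,0]],[[0,0,0.6],[0,0,0]],[[0,0,0.6],[0,0,0]],[[0,0,0.6],[0,0,0]],[[0,0,0.4],[0,0,0]],[[0,0,0.2],[0,0,0]],[[0,0,0],[0,0,0]],[[0,0,0],[0,0,0]]]'

```text
time: 73.6
tool_pos: [0.4812, 0.0145, 0.0596]
tool_rot: [3.141, 0.001, 2.649]
contact_force: [0.2, 0.0, -1.2]
opening: 0.0643
grip_force: 0.0
```

Emit:
send_rows --plan '[[[0,0,0],[0,0,0]],[[0,0,0],[0,0,0]],[[0,0,0],[0,0,0]],[[0,0,0],[0,0,0]],[[0,0,0],[0,0,0]],[[0,0,0],[0,0,0]],[[0,0,0],[0,0,0]],[[0,0,0],[0,0,0]],[[0,0,0],[0,0,0]],[[0,0,0],[0,0,0]]]' --gripper -1 --force 50

```text
time: 74.85
tool_pos: [0.4807, 0.0144, 0.0592]
tool_rot: [-3.141, -0.0, 2.649]
contact_force: [-2.0, -3.0, 1.1]
opening: 0.0155
grip_force: 50.0
```

Emit:
send_rows --plan '[[[0,0,0],[0,0,0.09]],[[0,0,0],[0,0,0.09]],[[0,0,0],[0,0,0.09]],[[0,0,0],[0,0,0.09]],[[0,0,0],[0,0,0.09]],[[0,0,0],[0,0,0.09]],[[0,0,0],[0,0,0.09]],[[0,0,0],[0,0,0.09]],[[0,0,0],[0,0,0.09]],[[0,0,0],[0,0,0.09]]]'

```text
time: 76.1
tool_pos: [0.4805, 0.0142, 0.0592]
tool_rot: [-3.141, 0.001, 1.23]
contact_force: [-2.8, -4.2, 1.7]
opening: 0.0159
grip_force: 50.0
```

```bash
python3 -c "
from h import *
go(.4805,.0144,.0585,40.5)
"
```

```text
t 76.1 pos [0.4805 0.0142 0.0592] rpy [-1.7997e+02  3.0000e-02  7.0490e+01] open 0.0159 grip 50.0 F [-2.8 -4.2  1.7] T [-0.76  0.41  0.02] q6 0.21
  shift [ 0.007 -0.001  0.028] turn z 0.333 shift if turned first [ 0.005 -0.005  0.028]
```

Remaining about 30°. I go on more slowly and press at the end.

Emit:
send_rows --plan '[[[0,0,0],[0,0,0.05]],[[0,0,0],[0,0,0.05]],[[0,0,0],[0,0,0.05]],[[0,0,0],[0,0,0.04]],[[0,0,0],[0,0,0.04]],[[0,0,0],[0,0,0.04]],[[0,0,0],[0,0,0.03]],[[0,0,0],[0,0,0.03]],[[0,0,0],[0,0,0]],[[0,0,0],[0,0,0]]]'

```text
time: 77.35
tool_pos: [0.4804, 0.0143, 0.0592]
tool_rot: [-3.141, 0.001, 0.718]
contact_force: [-3.0, -4.2, 4.2]
opening: 0.0151
grip_force: 50.0
```

```bash
python3 -c "
from h import *
go(.4805,.0144,.0585,40.5)
"
```

```text
t 77.35 pos [0.4804 0.0143 0.0592] rpy [-1.7997e+02  5.0000e-02  4.1110e+01] open 0.0151 grip 50.0 F [-3.  -4.2  4.2] T [-0.87  0.65 -0.04] q6 0.72
  shift [0.006 0.    0.028] turn z 0.007 shift if turned first [0.006 0.    0.028]
```

Emit:
send_rows --plan '[[[0,0,0],[0,0,0.015]],[[0,0,0],[0,0,0.015]],[[0,0,0],[0,0,0.015]],[[0,0,0],[0,0,0.015]],[[0,0,0],[0,0,0]],[[0,0,0],[0,0,0]],[[0,0,0],[0,0,0]],[[0,0,0],[0,0,0]],[[0,0,0],[0,0,0]],[[0,0,0],[0,0,0]]]'

```text
time: 78.6
tool_pos: [0.4805, 0.0144, 0.0592]
tool_rot: [-3.142, 0.001, 0.625]
contact_force: [-3.5, -3.1, 3.6]
opening: 0.0162
grip_force: 51.8
```

```bash
python3 -c "
from h import *
go(.4805,.0144,.0585,40.5)
"
```

```text
t 78.6 pos [0.4805 0.0144 0.0592] rpy [-1.80e+02  5.00e-02  3.58e+01] open 0.0162 grip 51.8 F [-3.5 -3.1  3.6] T [-0.7   0.79  1.19] q6 0.82
  shift [-0.     0.     0.028] turn z -0.052 shift if turned first [-0.     0.     0.028]
```

Torque rose to 1.2 N m, so the clamp is tight. I release, lift, move clear and verify.

Emit:
send_rows --plan '[[[0,0,0],[0,0,0]],[[0,0,0],[0,0,0]],[[0,0,0],[0,0,0]],[[0,0,0],[0,0,0]],[[0,0,0],[0,0,0]],[[0,0,-0.9],[0,0,0]],[[0,0,-0.9],[0,0,0]],[[0,0,-0.9],[0,0,0]],[[0,0,-0.9],[0,0,0]],[[0,0,-0.9],[0,0,0]]]' --gripper 0.6

```text
time: 79.85
tool_pos: [0.4807, 0.0146, 0.1725]
tool_rot: [-3.141, -0.0, 0.622]
contact_force: [1.7, -0.3, -0.7]
opening: 0.0736
grip_force: 0.0
```

Emit:
send_rows --plan '[[[-0.6,0,-0.3],[0,0,0]],[[-0.6,0,-0.3],[0,0,0]],[[-0.6,0,-0.3],[0,0,0]],[[-0.6,0,-0.3],[0,0,0]],[[0,0,0],[0,0,0]],[[0,0,0],[0,0,0]],[[0,0,0],[0,0,0]],[[0,0,0],[0,0,0]],[[0,0,0],[0,0,0]],[[0,0,0],[0,0,0]]]'

```text
time: 81.1
tool_pos: [0.4321, -0.0204, 0.2016]
tool_rot: [-3.141, 0.0, 0.622]
contact_force: [0.3, -0.5, -0.4]
opening: 0.0732
grip_force: 0.0
```

```bash
python3 -c "
from h import *
for n in('top','side'):
    c,I,P,H=look(n,n+'6.png');z=P[...,2];w=(P[...,0]>.52)&(P[...,0]<.69)&(abs(P[...,1])<.16)
    print(n);rect(c,P,w&(abs(z-.067)<.008),.067,40)
    rect(c,P,(z>.022)&(z<.034)&(H[...,1]<60)&w,.028,60)
wing('top');wing('side');scan()
"
```

```text
top
95 [264. 182.] [610.7  80.2] [47.8 49.2] 82.9 z 0.066
64 [290. 181.] [597.   -2.8] [51.4 49.2] 82.9 z 0.0647
186 [289. 175.] [631.1  -8.3] [227.1  19.8] 81.4 z 0.0276
208 [273. 196.] [572.9  55.5] [120.   18.6] 80.9 z 0.0271
side
133 [250. 137.] [588.4 -79.3] [59.2 51. ] 81.7 z 0.0651
146 [243. 156.] [600.8   3.5] [58.6 51.7] 81.3 z 0.065
167 [236. 177.] [613.2  87.5] [61.  51.9] 81.1 z 0.0648
179 [228. 169.] [638.1  -3.5] [235.3  17.4] 83.1 z 0.0278
395 [254. 170.] [567.5   7.5] [236.6  19.8] 81.5 z 0.0278
53 [287. 217.] [490.2  25.4] [34.1 14.3] 42.3 z 0.0815
125 [286. 160.] [482.3  22.6] [67.5 21.6] 40.5 z 0.0805
top boxes
tub
245 [378. 175.] [ 590.3 -280.7] [53.6 54.6] 34.8 z 0.064
dark in bin
172 [403. 231.] [ 408.1 -328.7] [56.7 28.2] 82.9 z 0.044
side boxes
tub
173 [253.  98.] [ 594.1 -272.3] [50.6 59.2] 4.9 z 0.0637
dark in bin
262 [302. 111.] [ 438.6 -263.8] [ 76.6 107.8] 1.2 z 0.0241
```

View pics/side6.png

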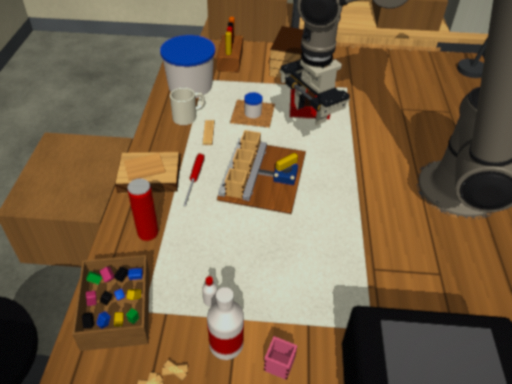

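View pics/top6.png

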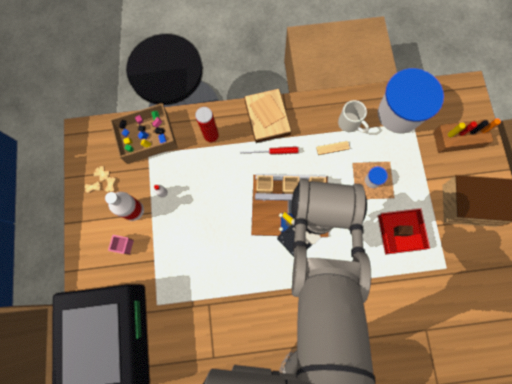

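Bar gap is about 50 mm, the wing is at 40.5° (0.86 rad), and all three boxes are clamped in line. The tub is on the mat at (377,176), the offcut is in the bin at (403,231), and the bystanders have not moved.

```bash
python3 -c "
from h import *
print(robot.hand_in())"
```

```text
the job is handed in; nothing more can be done
None
```

The job is handed in: the tub is on the mat, the offcut is in the bin, and all three boxes are clamped flat against the fence with the knob at about 0.86 rad; no verdict came back.

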